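Find the full carton by hefting

ROBOT

A 6-joint arm with a two-finger parallel gripper is mounted at the origin on a cart in front of the work surface, level with it; the furniture and walls round the work are solid. World frame = base frame: x ahead of the robot, y to its left, z up, the work surface at z = 0. Lengths are in m, angles in rad, forces in N, time in s.
With the tool pointing down it reaches from about 0.325 to 0.775 m from the base axis. Payload 5.5 kg.
Tool frame: the origin (TCP) lies between the finger pads; the fingertips stand env.tip_extent ahead of it and the grasp point (between the pads) lies 3 mm ahead of it (env.tip_extent is the distance from the TCP to the fingertips, in m); z points along the fingers, y is the direction in which the jaws open and shut (so a half turn about z gives the same grasp; the last joint's range is limited). The gripper opens to 85 mm and grips with 20 to 120 N. Pads are 22 mm wide; open, the fingers measure 114 mm over their backs; the gripper's body (76 mm by 85 mm) begins 54 mm behind the grasp point. The pads swing forward as they close: fully open they stand 13 mm farther back than shut.
Start: joints at [1.176, 0.091, 1.231, -0, 1.82, -0.057], TCP at [0.199, 0.566, 0.23] pointing down, gripper open.
Joint ranges: [-2.87, 2.87], [-0.86, 2.18], [0.17, 2.46], [-1.51, 4.65], [0.06, 2.69], [-2.65, 2.65]. Speed limits (rad/s): [2.57, 2.57, 3.01, 3.14, 3.14, 3.14].

INTERFACE

Orientations are given as [roll, pitch, yaw] about the fixed x, y, z axes, in that order (R = Rz(yaw) Ry(pitch) Rx(roll)).
In Python, from workcell import env gives the robot as it stands. Calls block until the motion is done:
- env.move_to(position, orientation): joint-space move of the TCP to a pose.
- env.line_to(position, max_speed=0.15, frame=None): straight line of the TCP; frame=None keeps the orientation; max_speed is the mean speed in m/s.
- env.movej(angles): joint-space move.
- env.grip(opening): opening from 0.0 (shut) to 1.0 (fully open); the grip force is fixed at half the most; returns when the fingers have stopped.
- env.sleep(seconds).
- env.inverse_kinematics(position, orientation): joint angles nearest the present ones, or None.
- env.read_state(): the state.
- env.capture(name): name is "scene" or "top" or "wrist"; returns the picture (420x560x3 uint8, red, green, blue); there is no depth.
- env.calibration(name): a dict with "intrinsics" (3x3 intrinsics, pixels), "xyz" and "attitude" of the camera in the world; the wrist camera has in their place "tool_from_camera" (4x4, takes a point from camera to tool coordinates, whose origin is the TCP and whose axes are the flange's). Camera axes: x right, y up, looking along -z (the intrinsics and any distortion apply to the point x, -y, -z); pixel columns grow to the right and rows downward; lengths in m; the calibration is good to about 2 mm. A picture is of the moment at which its call begins: read the wrist's pose just before it. calibration takes no time and is no camera call.
A pose or a line that the arm cannot do raises env.MotionError and nothing moves.
- env.finish_job(): hands the job in, once; it reports no verdict.
Trained networks look in the newest picture that a camera, given by its name, has taken for a name from the list of things; names that differ only in an ending like _2 or _b are one class to them, and where a whole thing is asked for, a point or a joint stands for the part that bears it (a point fixed in the world has none). Each returns a list of dicts, best first, with "conf" (0 to 1); they miss things now and then, are a little off and sometimes report something else, mostly with a low value. They report only what shows in the picture. A call takes as long as a camera call. They do not tell look-alikes from the thing itself.
- env.trace(camera, thing): "pixels" (420x560 bool, what is visible of it).
- env.mark_of(camera, thing): "xyz" ([x, y, z] in m, in world coordinates, good to about 4 mm: a listed point, or the origin of a listed thing).
The state is a dict: "t": time; "q": joint angles; "dq": joint speeds; "effort": joint torques, N m; "position": TCP position; "tcp_rot": TCP orientation; "contact_force": force on the tool from outside, world axes, zero at the start; "ft_torque": the same for the moment, N m; "finger_gap": opening from 0.0 (shut) to 1.0 (fully open).
Only numpy, scipy, OpenCV 4.12 (cv2) and the standard library are available. Lean on these libraries where they do the work, as an engineer would, in place of code of your own. Each camera call takes 0.05 s, during which the arm holds its last target. There are 200 camera calls.

TASK

Three identical closed white cartons stand in a row on the blue mat, and one is fuller than the other two. Heft them one at a time, from the left one to the right one as the robot sees them: lift each straight up about 5 cm, pause a second to feel its weight, and stand it back where it was before going to the next. Then take the heaviest and finish while still holding it up, upright and still, about 20 cm above the mat, with the other two standing in their places; leave the marker, the scanner and the tape roll alone.

Things in the scene. Friction and masses are not known exactly. Their poses are not given: they have to be found in the camera images.
- mat: fixed blue bench mat, 170 mm (x) by 440 mm (y) by 8 mm thick; origin at the centre of its underside on the bench, z up, its y axis runs along the row of cartons to the robot's left. The cartons stand on it about 160 mm apart along y: left near y = +0.16 m in its frame, middle near 0, right near -0.16 m
- carton_a: one of three identical closed white cartons with brown tape over the top, 58 x 58 mm in plan and 75 mm tall, upright on the mat; origin at the centre of its underside, z up, x and y square to its sides. Rigid, not fragile. Its weight cannot be seen: the two lighter ones weigh 0.25 to 0.45 kg (and may differ), the heaviest 0.6 to 0.8 kg; the name says nothing about the weight or the place
- carton_b: one of three identical closed white cartons with brown tape over the top, 58 x 58 mm in plan and 75 mm tall, upright on the mat; origin at the centre of its underside, z up, x and y square to its sides. Rigid, not fragile. Its weight cannot be seen: the two lighter ones weigh 0.25 to 0.45 kg (and may differ), the heaviest 0.6 to 0.8 kg; the name says nothing about the weight or the place
- carton_c: one of three identical closed white cartons with brown tape over the top, 58 x 58 mm in plan and 75 mm tall, upright on the mat; origin at the centre of its underside, z up, x and y square to its sides. Rigid, not fragile. Its weight cannot be seen: the two lighter ones weigh 0.25 to 0.45 kg (and may differ), the heaviest 0.6 to 0.8 kg; the name says nothing about the weight or the place
- marker_red: bystander: red and white felt marker lying on the bench beyond the mat, 134 mm long, 19 mm tall; origin at its underside
- ring_scanner: bystander: small orange and black finger scanner on the bench beyond the mat, 96 x 34 x 39 mm; origin at its underside
- tape_brown: bystander: roll of brown parcel tape lying flat on the bench off the right end of the mat, 110 mm across, 48 mm tall; origin at the centre of its underside
Mind the look-alikes: they are no part of the job. Leave any purple or turquoise look-alike of the carton_b alone.

How it is judged:
By the outcome, as a careful person would: the job done as asked, in the order asked, and still so for the second after the job is handed in, while the arm keeps its last pose, push and grip.
It also fails if it takes over 64 s, if anything falls off the work surface, if the arm or the gripper's body presses on something with over 40 N, if the wrist force passes 120 N, or if a joint passes its speed limit or range.

## Working session

There is one attempt and no reset: what is moved stays moved. The work goes in short steps, each a Python script; the robot and the scene stay as the last script left them, time stands still between calls to the robot, and variables do not carry over. Pictures are saved under pics/ and viewed, about 8 in all and at most 12, crops included, and the job is handed in when it is done.

```bash
mkdir -p pics; ls; python3 - <<'E'
from workcell import env
import cv2,numpy as np
ims=[]
for c in("scene","top"):
    im=env.capture(c);ims.append(im)
    for n in("carton_a","mat","tape_brown","marker_red","ring_scanner"):
        for d in env.mark_of(c,n): print(c,n,round(d['conf'],2),np.round(d['xyz'],3))
    k=env.calibration(c);print(c,k)
cv2.imwrite("pics/a.png",cv2.cvtColor(cv2.resize(np.hstack(ims),(800,300)),cv2.COLOR_RGB2BGR))
cv2.imwrite("pics/top.png",cv2.cvtColor(ims[1],cv2.COLOR_RGB2BGR))
s=env.read_state();print(s,env.tip_extent)
E
```

```text
pics
scene carton_a 0.85 [ 0.458 -0.098  0.006]
scene carton_a 0.82 [ 0.498 -0.387 -0.003]
scene carton_a 0.71 [0.51  0.087 0.003]
scene carton_a 0.69 [0.523 0.237 0.01 ]
scene carton_a 0.6 [ 0.355 -0.339  0.001]
scene mat 0.76 [ 0.492  0.081 -0.   ]
scene tape_brown 0.95 [ 0.46  -0.23   0.006]
scene marker_red 0.62 [0.643 0.218 0.001]
scene ring_scanner 0.68 [0.523 0.238 0.009]
scene {'intrinsics': array([[504.56433643,   0.        , 279.53286972],
       [  0.        , 504.56433643, 205.59609934],
       [  0.        ,   0.        ,   1.        ]]), 'xyz': array([-0.10204649, -0.51409496,  0.94935895]), 'attitude': array([ 0.70419219,  0.0073784 , -0.94869439])}
top carton_a 0.85 [ 0.359 -0.34   0.005]
top carton_a 0.85 [ 0.502 -0.386  0.002]
top carton_a 0.79 [ 0.458 -0.094  0.008]
top carton_a 0.59 [0.508 0.091 0.007]
top carton_a 0.56 [0.522 0.234 0.004]
top carton_a 0.56 [0.496 0.074 0.001]
top mat 0.93 [ 0.496  0.076 -0.002]
top tape_brown 0.57 [ 0.46  -0.229  0.005]
top marker_red 0.64 [0.641 0.217 0.001]
top ring_scanner 0.8 [ 0.632  0.074 -0.001]
top {'intrinsics': array([[
[... 238 characters left out ...]
0840871, -1.54306972])}
{'t': 0.6, 'q': array([ 1.17629426e+00,  9.10388878e-02,  1.23071025e+00, -2.12276899e-05,
        1.81981539e+00, -5.67343012e-02]), 'dq': array([-2.02843543e-04, -5.17772512e-04,  8.57460694e-05, -2.16910494e-03,
        1.68606298e-03,  1.18111640e-03]), 'effort': array([-2.87306593e-04, -4.58129489e+01, -4.17861450e+01,  8.31220882e-05,
        6.24472686e-04,  1.70387574e-05]), 'position': array([0.19885705, 0.56608881, 0.22980603]), 'tcp_rot': array([3.14156573e+00, 2.21348269e-05, 2.80381965e+00]), 'contact_force': array([ 0.06105471,  0.49281364, -0.20221993]), 'ft_torque': array([ 0.00324197, -0.02527718, -0.00757885]), 'finger_gap': 1.0023086151713905} 0.022
```

View pics/a.png

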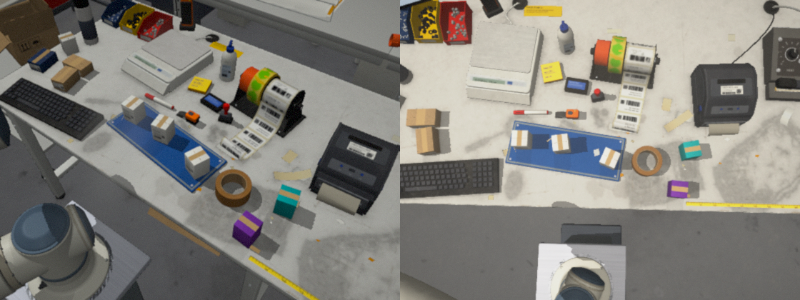

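View pics/top.png

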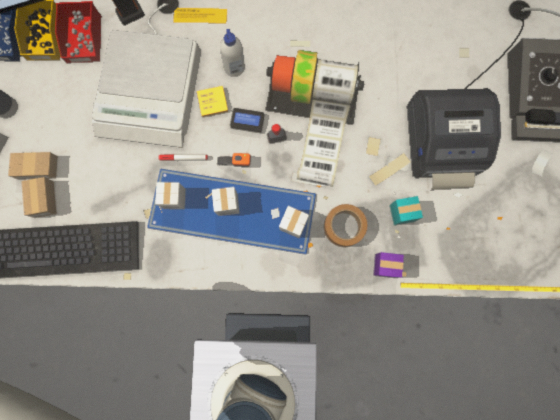

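Cartons stand at about (0.52, 0.235), (0.51, 0.09) and (0.458, -0.096). In the top picture they are near px (170,194), (225,200) and (294,222), with the right one turned. The other carton_a hits (0.36,-0.34 and 0.50,-0.39) are the purple and turquoise look-alikes. Next I'll fit box outlines to the traces to get the yaws.

```bash
cat > h.py <<'E'
from workcell import env
import cv2,numpy as np
from scipy.optimize import minimize
from scipy.spatial.transform import Rotation as Ro
def cam(name,st=None):
    k=env.calibration(name)
    if name=="wrist":
        T=np.eye(4);T[:3,:3]=Ro.from_euler('xyz',st['tcp_rot']).as_matrix();T[:3,3]=st['position']
        M=T@k['tool_from_camera']; R,t=M[:3,:3],M[:3,3]
    else: R,t=Ro.from_euler('xyz',k['attitude']).as_matrix(),k['xyz']
    K=k['intrinsics']
    def proj(P):
        c=(np.asarray(P)-t)@R; u=np.c_[c[:,0],-c[:,1],-c[:,2]]@K.T
        return u[:,:2]/u[:,2:]
    return proj
def box(x,y,a,z0=.008,s=.029,h=.075):
    c,n=np.cos(a),np.sin(a)
    return np.array([[x+i*c-j*n,y+i*n+j*c,z] for z in(z0,z0+h) for i,j in((-s,-s),(s,-s),(s,s),(-s,s))])
def fit(proj,mask,x,y,z0=.008):
    m=cv2.GaussianBlur(mask.astype(np.float32),(5,5),0)
    def cost(p):
        h=cv2.convexHull(proj(box(*p[:2]/[100,100],p[2]/10,z0)).astype(np.float32))
        r=np.zeros(m.shape,np.uint8);cv2.fillConvexPoly(r,np.round(h*16).astype(np.int32),1,shift=4)
        r=cv2.GaussianBlur(r.astype(np.float32),(5,5),0)
        return np.minimum(r,m).sum()/-np.maximum(r,m).sum()
    best=None
    for a in np.arange(-.7,.8,.2):
        p0=np.array([x*100,y*100,a*10])
        s=np.vstack([p0,p0+[1.5,0,0],p0+[0,1.5,0],p0+[0,0,2]])
        o=minimize(cost,p0,method='Nelder-Mead',options=dict(initial_simplex=s,maxiter=120))
        if best is None or o.fun<best.fun: best=o
    a=(best.x[2]/10+np.pi/4)%(np.pi/2)-np.pi/4
    return best.x[0]/100,best.x[1]/100,a,-best.fun
def locate(name,x,y,z0=.008,st=None):
    """newest picture; trace nearest to expected spot"""
    proj=cam(name,st);c=proj([[x,y,z0+.037]])[0];out=[]
    for d in env.trace(name,"carton_a"):
        if d['pixels'].sum()<100: continue
        r=np.argwhere(d['pixels']).mean(0)[::-1];out.append((np.hypot(*(r-c)),d))
    if not out: return None
    e,d=min(out,key=lambda o:o[0])
    return fit(proj,d['pixels'],x,y,z0)+(e,d['conf'],int(d['pixels'].sum()))
def save(im,f): cv2.imwrite(f,cv2.cvtColor(im,cv2.COLOR_RGB2BGR))
E
python3 - <<'E'
from h import *
np.set_printoptions(precision=4,suppress=True)
for n in("top","scene"):
    for x,y in((.522,.236),(.509,.089),(.458,-.096)):
        print(n,np.array(locate(n,x,y)))
    m=env.trace(n,"mat")[0]['pixels']
    if n=="top": print(cv2.minAreaRect(np.argwhere(m)[:,::-1].astype(np.float32)))
for x,y,a in((.522,.236,0),(.509,.089,0),(.458,-.096,0)):
  for yw in(np.pi/2,-np.pi/2,np.pi,0):
    for z in(.05,.3): print(y,yw,z,env.inverse_kinematics([x,y,z],[np.pi,0,yw]))
E
```

```text
top [  0.523    0.2376   0.0597   0.9261   1.0335   0.96   739.    ]
top [  0.513    0.0893   0.2023   0.9083   1.6247   0.63   644.    ]
top [  0.4607  -0.0911  -0.3511   0.9465   2.5506   0.93   602.    ]
((230.60000610351562, 211.20001220703125), (162.9289093017578, 64.25657653808594), 8.972626686096191)
scene [   0.5232    0.2365   -0.1484    0.9278    0.7254    0.59   1005.    ]
scene [   0.5114    0.089     0.2095    0.9486    1.0906    0.86   1089.    ]
scene [   0.4615   -0.0919   -0.2974    0.9618    2.1684    0.63   1256.    ]
0.236 1.5707963267948966 0.05 [ 0.3652  0.0586  1.5845 -0.      1.4986  0.3652]
0.236 1.5707963267948966 0.3 [ 0.3652  0.0439  1.1549 -0.      1.9428  0.3652]
0.236 -1.5707963267948966 0.05 None
0.236 -1.5707963267948966 0.3 None
0.236 3.141592653589793 0.05 [ 0.3652  0.0586  1.5845  0.      1.4986 -1.2056]
0.236 3.141592653589793 0.3 [ 0.3652  0.0439  1.1549  0.      1.9428 -1.2056]
0.236 0 0.05 [ 0.3652  0.0586  1.5845 -0.      1.4986  1.936 ]
0.236 0 0.3 [ 0.3652  0.0439  1.1549 -0.      1.9428  1.936 ]
0.089 1.5707963267948966 0.05 [ 0.1073 -0.093
[... 286 characters left out ...]
3 0.3 [ 0.1073 -0.1064  1.302   0.      1.946  -1.4635]
0.089 0 0.05 [ 0.1073 -0.0932  1.7345 -0.      1.5003  1.6781]
0.089 0 0.3 [ 0.1073 -0.1064  1.302  -0.      1.946   1.6781]
-0.096 1.5707963267948966 0.05 [-0.2793 -0.2317  1.8579  0.      1.5155 -0.2793]
-0.096 1.5707963267948966 0.3 [-0.2793 -0.2349  1.4158  0.      1.9606 -0.2793]
-0.096 -1.5707963267948966 0.05 None
-0.096 -1.5707963267948966 0.3 None
-0.096 3.141592653589793 0.05 [-0.2793 -0.2317  1.8579  0.      1.5155 -1.8501]
-0.096 3.141592653589793 0.3 [-0.2793 -0.2349  1.4158  0.      1.9606 -1.8501]
-0.096 0 0.05 [-0.2793 -0.2317  1.8579 -0.      1.5155  1.2915]
-0.096 0 0.3 [-0.2793 -0.2349  1.4158 -0.      1.9606  1.2915]
```

```bash
python3 - <<'E'
from h import *
np.set_printoptions(precision=4,suppress=True)
x,y=.523,.237
env.move_to([x,y,.25],[np.pi,0,np.pi/2])
st=env.read_state();im=env.capture("wrist")
print(st['t'],st['position'],st['contact_force'])
print(env.calibration("wrist"))
r=locate("wrist",x,y,st=st);print(np.array(r))
p=cam("wrist",st)(box(*r[:3]))
im=im.copy()
for i in range(4): cv2.line(im,*[tuple(int(v) for v in p[4+k]) for k in(i,(i+1)%4)],(255,0,0),1)
save(im,"pics/w1.png")
E
```

```text
2.6917 [0.5226 0.2379 0.2499] [ 0.0311 -0.4181 -0.2615]
{'intrinsics': array([[341.1489,   0.    , 276.6553],
       [  0.    , 341.1489, 206.5858],
       [  0.    ,   0.    ,   1.    ]]), 'tool_from_camera': array([[ 0.0001,  0.9646,  0.2637,  0.0671],
       [ 1.    , -0.0004,  0.0012,  0.0006],
       [ 0.0012,  0.2637, -0.9646, -0.144 ],
       [ 0.    ,  0.    ,  0.    ,  1.    ]])}
[   0.5234    0.2355    0.0026    0.9657    4.1042    0.95   4225.    ]
```

View pics/w1.png

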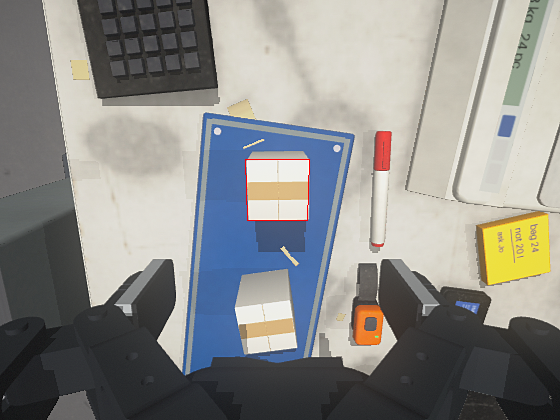

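Wrist view: the red outline sits on the left carton's top (246–309, 159–220 px), yaw near 0. The marker and scanner are well clear. Heft the left one.

```bash
cat >> h.py <<'E'
def pick(x,y,a,z=.052):
    ori=[np.pi,0,np.pi/2+a]
    env.move_to([x,y,.16],ori)
    env.line_to([x,y,z],max_speed=.12)
    b=env.read_state()['contact_force']
    env.grip(0.0);env.sleep(.15)
    s=env.read_state();print('grip',round(s['t'],2),'gap',s['finger_gap'],'F0',b,'F',s['contact_force'],'p',s['position'])
def heft(x,y,a,z=.052):
    pick(x,y,a,z)
    env.line_to([x,y,z+.05],max_speed=.08)
    env.sleep(.4);f=[]
    for _ in range(9):
        env.sleep(.1);s=env.read_state();f.append(s['contact_force'])
    print('lift',round(s['t'],2),'F',np.mean(f,0),np.std(f,0)[2],'tau',s['effort'][1:3],'gap',s['finger_gap'],'p',s['position'])
    im=env.capture('top')
    env.line_to([x,y,z],max_speed=.06);env.sleep(.2)
    print('down F',env.read_state()['contact_force'])
    env.grip(1.0)
    env.line_to([x,y,.16],max_speed=.15)
    print('t',round(env.read_state()['t'],2),env.read_state()['contact_force'])
    return im
E
python3 - <<'E'
from h import *
np.set_printoptions(precision=4,suppress=True)
heft(.5234,.2355,.0026)
x,y=.512,.089
env.move_to([x,y,.25],[np.pi,0,np.pi/2+.2])
st=env.read_state();im=env.capture("wrist").copy()
P=cam("wrist",st)
for g in((x,y),(.5234,.2355)):
    r=locate("wrist",*g,st=st);print(np.array(r))
    p=P(box(*r[:3]))
    for i in range(4): cv2.line(im,*[tuple(int(v) for v in p[4+k]) for k in(i,(i+1)%4)],(255,0,0),1)
save(im,"pics/w2.png");print(st['t'])
E
```

```text
grip 4.82 gap 0.6658250389356254 F0 [-0.0887  0.4116  0.9716] F [-2.0459  0.071   6.2001] p [0.5238 0.2358 0.0532]
lift 6.89 F [-0.1424  0.0901 -7.0036] 0.4221647706276589 tau [-46.9745 -45.3864] gap 0.6614911633217782 p [0.5234 0.2355 0.102 ]
down F [-5.0534 -1.5335  4.1894]
t 9.39 [0.4828 0.0825 0.1014]
[   0.512     0.0888    0.1756    0.9445    3.3756    0.79   4167.    ]
[   0.5232    0.2364    0.0223    0.9815    4.5872    0.8    4887.    ]
10.1167
```

View pics/w2.png

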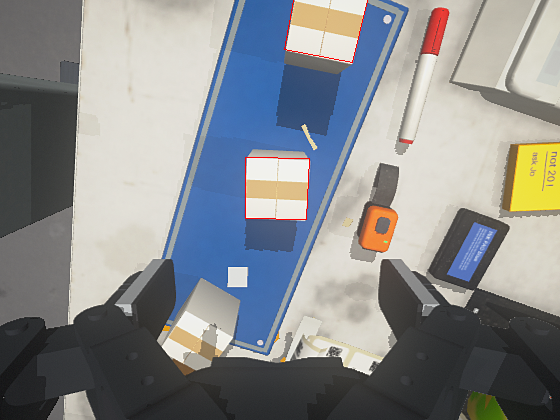

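The left carton is back in place (within 1 mm) and pulled about 7.0 N, roughly 0.7 kg. The fit on the middle one is good: outline at (245–309, 157–220), yaw about 0.18.

```bash
python3 - <<'E'
from h import *
np.set_printoptions(precision=4,suppress=True)
heft(.512,.0888,.182)
x,y=.461,-.0915
env.move_to([x,y,.25],[np.pi,0,np.pi/2-.32])
st=env.read_state();im=env.capture("wrist").copy()
P=cam("wrist",st)
for g in((x,y),(.512,.0888)):
    r=locate("wrist",*g,st=st)
    if r is None: continue
    print(np.array(r))
    p=P(box(*r[:3]))
    for i in range(4): cv2.line(im,*[tuple(int(v) for v in p[4+k]) for k in(i,(i+1)%4)],(255,0,0),1)
save(im,"pics/w3.png");print(st['t'])
E
```

```text
grip 12.29 gap 0.671950470307585 F0 [0.1421 0.5401 0.4709] F [0.5093 0.6605 6.1741] p [0.5127 0.0889 0.0533]
lift 14.37 F [ 0.0844  0.2044 -3.1835] 0.45692287869583126 tau [-38.0991 -43.2448] gap 0.6685741247394696 p [0.512  0.0888 0.102 ]
down F [-3.3944 -0.325   4.5422]
t 16.87 [ 0.3028  0.9328 -0.3068]
[   0.4612   -0.0918   -0.3992    0.9475    3.3741    0.73   4190.    ]
[   0.5126    0.0896    0.1617    0.9862   36.0056    0.56   1148.    ]
17.7083
```

View pics/w3.png

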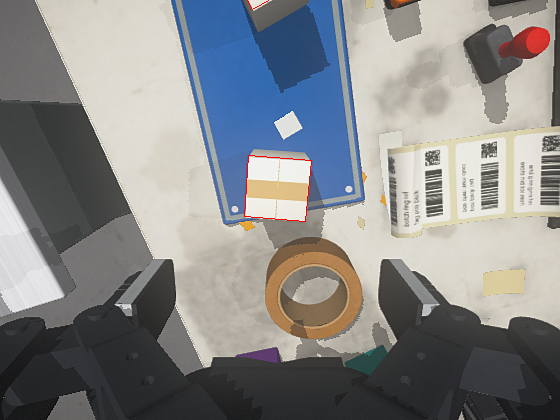

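The middle carton is back in place and pulled about 3.2 N. The right one sits at (245–311, 155–222), turned slightly from the tool axis, so I'll use yaw -0.37. The tape roll is clear. Heft it, then check all three places.

```bash
python3 - <<'E'
from h import *
np.set_printoptions(precision=4,suppress=True)
heft(.4612,-.0918,-.37)
x,y=.5232,.236
env.move_to([x,y,.25],[np.pi,0,np.pi/2+.01])
st=env.read_state();env.capture("wrist");env.capture("top");env.capture("scene")
print(st['t'],np.array(locate("wrist",x,y,st=st)))
for n in("top","scene"):
  for g in((.512,.0888),(.4612,-.0918)): print(n,np.array(locate(n,*g)))
E
```

```text
grip 19.88 gap 0.6659914395415358 F0 [ 0.3937 -0.5721  0.0687] F [-0.3438 -0.5314  5.3001] p [ 0.4618 -0.092   0.0531]
lift 21.96 F [ 0.033   0.047  -3.7226] 0.42426371044622624 tau [-32.3125 -43.7304] gap 0.6669749570844375 p [ 0.4612 -0.0918  0.102 ]
down F [-5.198   1.8837  5.6272]
t 24.46 [-0.2351 -0.3411 -0.2118]
25.7583 [   0.5235    0.2363   -0.0159    0.9687    3.0031    0.64   4243.    ]
top [  0.5123   0.0893   0.1974   0.9382   0.8008   0.9    668.    ]
top [  0.4611  -0.0915  -0.3642   0.9511   0.5636   0.56   603.    ]
scene [   0.5125    0.0885    0.3098    0.9429    0.6163    0.57   1082.    ]
scene [   0.4608   -0.0921   -0.3671    0.9488    0.3792    0.75   1230.    ]
```

The left carton is clearly the heaviest: 7.0 N against 3.2 and 3.7 N. All three are in place. Take the left one and hold it up.

```bash
python3 - <<'E'
from h import *
np.set_printoptions(precision=4,suppress=True)
x,y=.5234,.236
pick(x,y,.003)
env.line_to([x,y,.252],max_speed=.1);env.sleep(1)
s=env.read_state();im=env.capture("scene");env.capture("top")
print(s['t'],s['position'],s['tcp_rot'],s['contact_force'],s['finger_gap'],np.abs(s['dq']).max())
for g in((.512,.0888),(.4612,-.0918)): print(np.array(locate("top",*g)))
print(np.array(locate("scene",x,y,.208)))
save(im,"pics/end.png")
E
```

```text
grip 28.18 gap 0.6651072559368291 F0 [0.5044 0.3676 0.7461] F [-0.2548  1.3296  6.082 ] p [0.5238 0.2363 0.0532]
31.3333 [0.5234 0.236  0.252 ] [3.1415 0.     1.5738] [-0.396  -0.5078 -6.875 ] 0.6639729286915981 0.0013840065366093222
[  0.5127   0.089    0.2148   0.9554   0.9578   0.75   688.    ]
[  0.4611  -0.0917  -0.3653   0.9546   0.3851   0.92   608.    ]
[   0.5212    0.2351   -0.1484    0.7892    2.4182    0.83   1141.    ]
```

View pics/end.png

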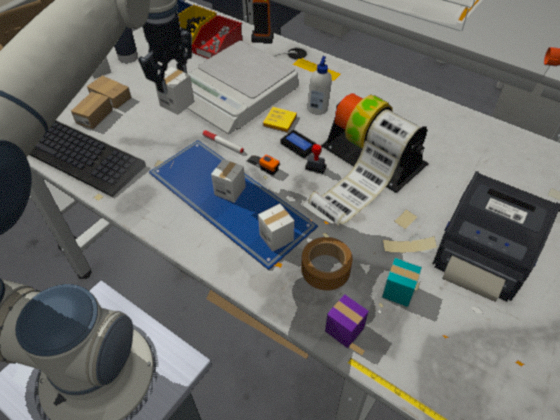

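The left carton hangs upright in the gripper at px (175,90). The other two stand on the mat at (228,180) and (276,227), and the bystanders haven't moved. Handing in.

```bash
python3 -c "
from workcell import env
env.finish_job()"
```

```text
the job is handed in; nothing more can be done
```

I hefted the three cartons from left to right. Each was lifted 5 cm, held for over a second and set back where it was. The left one is the heaviest: it pulled about 7.0 N, against 3.2 N for the middle and 3.7 N for the right. I then took the left carton up and handed the job in at about 31 s, with it about 20 cm above the mat.

**Last checks:**
- **Held carton:** the arm was still and the tool vertical. The wrist felt 6.9 N and the finger gap was unchanged, so it had not slipped.
- **Other two cartons:** the top camera put both within about 1 mm of where they started.
- **Bystanders:** the marker, scanner, tape roll and the purple and turquoise look-alikes looked undisturbed in the final picture. I did not measure them again.

**Disagreements:** the yaw estimates from the scene camera differed by up to 0.15 rad from the other views for the left carton and 0.1 rad for the middle. I used the wrist and top views instead. The final outline fit on the held carton was also looser (0.79 overlap), probably because the fingers hide part of it.

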